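# Slide the arched plaque out over the display edge

## Task

On the black display riser lie two thin wooden picture plaques. With the fingertips, push the one with the rounded (arched) end across the riser, without lifting it off, until its rounded end sticks out 40 mm (a third of its length) over the riser's far edge, the customers' side, and it lies square to that edge, so that a customer can get hold of it. Leave the rectangular plaque, the model truck and the snow globe where they are.

Things in the scene. Friction and masses are not known exactly. Their poses are not given: they have to be found in the camera images.
- riser: Fixed black display riser on the counter, a solid box 200 mm deep (its x) by 440 mm wide (its y) by 50 mm high. Origin: centre of its underside, on the counter. Its x axis points away from the robot to the customers' side, give or take 12 degrees; its top is 50 mm above the counter.
- riser_edge (a point): Middle of the riser's far top edge (customers' side), 100 mm along the riser's x from its centre, at the height of the top. Same axes as the riser: x points out over the drop, y runs along the edge.
- arched_plaque: The plaque to slide: loose light-wood board, 120 mm long (x), 100 wide (y), 8 thick, 0.08 to 0.17 kg. Origin: centre of its underside, 60 mm from either end. Near end (-x) straight, 100 mm wide; far end (+x) a half circle of radius 50. Starts flat on the left or right half of the riser, turned up to 17 degrees from its axes, rounded end 40 to 80 mm short of the far edge.
- arched_tip (a point): Outermost point of the arched plaque's rounded end, on its underside, 60 mm along the plaque's x from its origin. Same axes as the plaque.
- square_plaque: The other plaque, to be left alone: loose rectangular light-wood board of the same size (120 x 100 x 8 mm), on the other half of the riser, centres some 200 mm apart. Origin: centre of its underside.
- model_truck: Loose red model truck, 105 mm long (its x), 56 mm wide, 80 mm high, standing on the counter beside one end of the riser. Origin: centre of its footprint, at the counter. Leave alone.
- snow_globe: Loose snow globe, wooden foot 68 mm across, 84 mm high, standing on the counter beside the other end of the riser. Origin: centre of its underside. Leave alone.

How it is judged:
By the outcome, as a careful person would: the job done as asked, in the order asked, and still so for the second after the job is handed in, with the robot touching nothing.
It also fails if it takes over 38 s, if anything falls off the work surface, if the arm or the gripper's body presses on something with over 40 N, if the wrist force passes 120 N, or if a joint passes its speed limit or range.

## Robot

A 7-joint arm with a two-finger parallel gripper is mounted at the origin on the work surface. World frame = base frame: x ahead of the robot, y to its left, z up, the work surface at z = 0. Lengths are in m, angles in rad, forces in N, time in s.
With the tool pointing down it reaches from about 0.35 to 0.9 m from the base axis. Payload 8.1 kg.
Tool frame: the origin (TCP) lies midway between the tips of the shut fingers; the grasp point (between the pads) lies arm.grip_depth behind it (arm.grip_depth is the distance from the TCP to the grasp point, in m); z points along the fingers, y is the line along which they close (so a half turn about z gives the same grasp; the last joint's range is limited). The gripper opens to 92 mm and grips with 3 to 60 N. Pads are 19 mm wide; open, the fingers measure 130 mm over their backs; the gripper's body (75 mm by 190 mm) begins 47 mm behind the grasp point.
Start: joints at [-1.275, 0.434, 0.025, 1.573, -0.012, 1.134, -0.075], TCP at [0.243, 0.576, 0.227] pointing down, gripper open.
Joint ranges: [-2.62, 2.62], [-0.44, 2.09], [-1.27, 1.32], [0.08, 2.57], [-1.32, 4.46], [0.12, 2], [-2.74, 2.74]. Speed limits (rad/s): [2.22, 2.22, 3.01, 3.01, 3.14, 3.14, 3.14].

## Interface

Orientations are given as a unit quaternion [x, y, z, w].
In Python, from bench import arm, vision, close_job gives the robot as it stands (arm), with the cameras (vision) and the job as plain functions.
- The arm moves only by the shell command python3 jog.py 'ROWS' [OPENING] [FORCE]. ROWS is rows parted by semicolons, their numbers by spaces, 1 to 5 of them, each of 4 numbers: dx, dy, dz in m, then a turn about the tool's z in rad; each row shifts and turns the commanded pose from where the row before left it, along the tool's axes as they then stand; what a row does not reach is not made up. A row lasts 1/8 s, in which the tool goes at most 0.0625 m and 0.188 rad, less where a joint would pass 70% of its speed; a pose out of reach is approached as far as the arm can. OPENING is the finger opening in m, set as the command begins (- or left out keeps the last). The fingers move at their own pace and stop on an object; FORCE is the grip in N (left out, the last holds). Time passes only in rows, so rows that do not move let the fingers close. It prints the time, the measured TCP pose, the force, the opening and the grip force at its end.
- arm.get_state(): the state, without advancing time (a new reading comes with each control period).
- vision.camera(name): name is "scene" or "top" or "wrist"; returns the picture (400x640x3 uint8, blue, green, red); there is no depth.
- vision.camera_model(name): a dict with "camera_matrix" (3x3 intrinsics, pixels), "R" (3x3) and "t" (3): a world point X has camera coordinates R X + t. Camera axes: x right, y down, z forward; pixel columns grow to the right and rows downward; lengths in m; the calibration is good to about 2 mm. A picture is of the moment at which its call begins: read the wrist's pose just before it. camera_model takes no time and is no camera call; for the wrist camera it gives the pose at the moment of the call.
- close_job(): hands the job in; it is judged then, once.
The state is a dict: "clock": time; "joints": joint angles; "dq": joint speeds; "effort": joint torques, N m; "tcp_pos": TCP position; "tool_rot": TCP orientation; "wrist_force": force on the tool from outside, world axes, zero at the start; "torque": the same for the moment, N m; "finger_gap": finger opening in m; "finger_force": force on a finger pad.
Only numpy, scipy, OpenCV 4.12 (cv2) and the standard library are available. Lean on these libraries where they do the work, as an engineer would, in place of code of your own. Each camera call takes 0.05 s, during which the arm holds its last target. There are 200 camera calls.

## Working session

There is one attempt and no reset: what is moved stays moved. The work goes in short steps, Python scripts to look and compute and a shell command to move; the robot and the scene stay as the last step left them, time stands still between calls to the robot, and variables do not carry over. Pictures are saved under pics/ and viewed, at most 10 in all, crops included, and the job is handed in when it is done.

```bash
mkdir -p pics; ls; python3 - <<'E'
from bench import arm, vision, close_job
import cv2,numpy as np
s=arm.get_state();print(s['clock'],s['tcp_pos'],s['tool_rot'],s['finger_gap'],arm.grip_depth)
for n in('top','scene'):
    cv2.imwrite(f'pics/{n}0.png',vision.camera(n))
    m=vision.camera_model(n);print(n,np.round(-np.array(m['R']).T@np.array(m['t']),3))
E
```

```text
bench.py
jog.py
pics
0.0 [0.24256307 0.5754551  0.22594615] [ 1.98122488e-01  9.80176962e-01 -7.72980028e-04 -7.44721107e-05] 0.09164883187149311 0.0188
top [0.49  0.04  1.133]
scene [1.03  0.48  0.796]
```

View pics/top0.png

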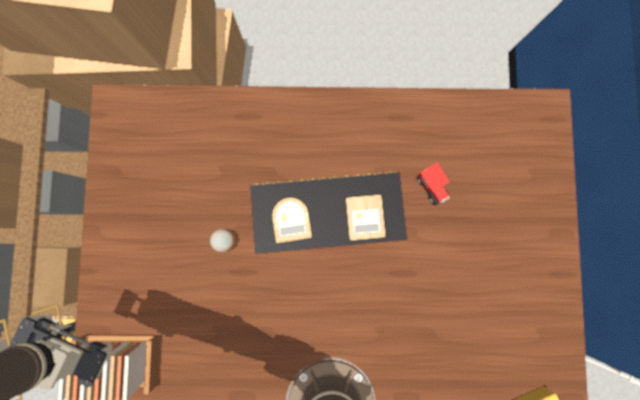

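View pics/scene0.png

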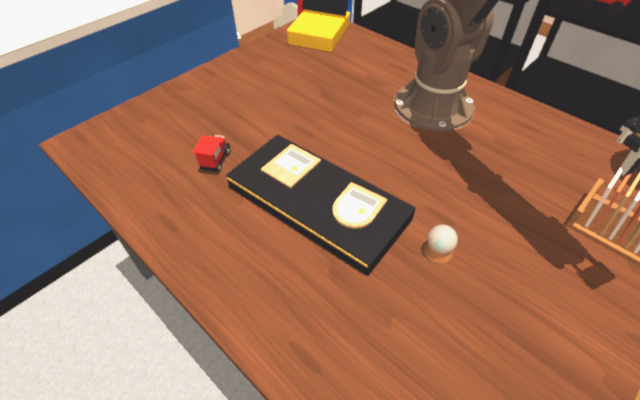

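The top view shows the arched plaque near px (291,220), rounded end up (+x), with the square one at (365,217). The globe is at (222,240) and the truck at (435,183). In the scene view the arched plaque is at (359,205), and a gold strip marks the riser's far face. Next I measure these from the two views.

```bash
cat > h.py <<'E'
import cv2,numpy as np
def cam(m): return np.array(m['camera_matrix']),np.array(m['R']),np.array(m['t'])
def onplane(m,px,z):
    K,R,t=cam(m);px=np.atleast_2d(np.float64(px));c=-R.T@t
    d=np.c_[px,np.ones(len(px))]@np.linalg.inv(K).T@R
    return c+d*((z-c[2])/d[:,2])[:,None]
def tri(m1,p1,m2,p2):
    P=[K@np.c_[R,t] for K,R,t in (cam(m1),cam(m2))]
    X=cv2.triangulatePoints(P[0],P[1],np.float64(p1).reshape(-1,2).T,np.float64(p2).reshape(-1,2).T);return (X[:3]/X[3]).T
def riser(im,seed,box):
    x0,y0,x1,y1=box;g=np.zeros(im.shape[:2],np.uint8)
    g[y0:y1,x0:x1]=(im.max(2)<60)[y0:y1,x0:x1]*255
    n,l,st,_=cv2.connectedComponentsWithStats(g);k=1+np.argmax(st[1:,4])
    c,_=cv2.findContours(np.uint8(l==k),cv2.RETR_CCOMP,cv2.CHAIN_APPROX_NONE)
    return cv2.convexHull(np.vstack(c)),g
def boards(im,hull):
    m=np.zeros(im.shape[:2],np.uint8);cv2.fillPoly(m,[hull],255);m=cv2.erode(m,np.ones((5,5)))
    b=np.uint8((im.max(2)>90)&(m>0))
    c,_=cv2.findContours(b,cv2.RETR_EXTERNAL,cv2.CHAIN_APPROX_NONE)
    return sorted(c,key=cv2.contourArea)[-2:]
E
python3 - <<'E'
from h import *
from bench import arm, vision, close_job
M={n:vision.camera_model(n) for n in('top','scene')}
for n,box in(('top',(235,160,420,265)),('scene',(215,125,420,275))):
    im=cv2.imread(f'pics/{n}0.png');h,g=riser(im,None,box)
    q=cv2.approxPolyDP(h,4,True)[:,0];print(n,'riser px',q.tolist(),'world z.05',np.round(onplane(M[n],q,.05)[:,:2],3).tolist())
    for c in boards(im,h):
        w=onplane(M[n],c[:,0],.058)[:,:2];r=cv2.minAreaRect(np.float32(w))
        print(' board',cv2.contourArea(c),np.round(r[0],4),np.round(r[1],3),round(r[2],1),'fill',cv2.contourArea(np.float32(w))/(r[1][0]*r[1][1]), 'boxpx',np.round(cv2.approxPolyDP(cv2.convexHull(c),4,True)[:,0]).tolist(),'cen',np.round(w.mean(0),4))
        
E
```

```text
Traceback (most recent call last):
  File "h.py", line 13, in riser
    n,l,st,_=cv2.connectedComponentsWithStats(g);k=1+np.argmax(st[1:,4])
                                                     ~~~~~~~~~^^^^^^^^^^
ValueError: attempt to get argmax of an empty sequence
```

```bash
python3 - <<'E'
from h import *
for n,p in(('top',[(330,215),(265,230),(330,300),(250,300),(291,215)]),('scene',[(320,180),(380,235),(300,100),(330,230)])):
    im=cv2.imread(f'pics/{n}0.png');print(n,[im[y,x].tolist() for x,y in p])
E
```

```text
top [[83, 81, 87], [91, 91, 94], [79, 109, 167], [76, 109, 162], [255, 255, 255]]
scene [[58, 59, 65], [61, 61, 65], [70, 107, 182], [62, 61, 65]]
```

```bash
sed -i 's/(im.max(2)<60)/((im.max(2)<125)\&(np.ptp(im.astype(int),axis=2)<25))/; s/im.max(2)>90/im.max(2)>150/' h.py
python3 - <<'E'
from h import *
from bench import arm, vision, close_job
M={n:vision.camera_model(n) for n in('top','scene')}
for n,box in(('top',(235,160,420,265)),('scene',(215,125,420,275))):
    im=cv2.imread(f'pics/{n}0.png');h,g=riser(im,None,box)
    q=cv2.approxPolyDP(h,4,True)[:,0];print(n,'riser px',q.tolist(),'world z.05',np.round(onplane(M[n],q,.05)[:,:2],3).tolist())
    for c in boards(im,h):
        w=onplane(M[n],c[:,0],.058)[:,:2];r=cv2.minAreaRect(np.float32(w))
        print(' board',cv2.contourArea(c),np.round(r[0],4),np.round(r[1],3),round(r[2],1),'fill',cv2.contourArea(np.float32(w))/(r[1][0]*r[1][1]), 'boxpx',np.round(cv2.approxPolyDP(cv2.convexHull(c),4,True)[:,0]).tolist(),'cen',np.round(w.mean(0),4))
        
E
```

```text
top riser px [[398, 173], [405, 238], [256, 252], [251, 186]] world z.05 [[0.668, -0.194], [0.478, -0.212], [0.435, 0.216], [0.626, 0.235]]
 board 1429.5 [0.5312 0.1188] [0.126 0.107] 9.8 fill 0.8660714120399213 boxpx [[296, 198], [307, 208], [311, 237], [277, 243], [272, 210], [283, 198]] cen [0.5226 0.1176]
 board 1556.5 [ 0.5378 -0.0958] [0.127 0.107] 5.4 fill 0.9484452219946996 boxpx [[379, 194], [385, 236], [351, 240], [345, 199]] cen [ 0.5373 -0.0961]
scene riser px [[227, 175], [279, 136], [414, 209], [366, 274], [231, 188]] world z.05 [[0.672, -0.19], [0.479, -0.204], [0.439, 0.222], [0.652, 0.25], [0.693, -0.147]]
 board 1293.0 [ 0.5413 -0.0931] [0.121 0.106] 5.5 fill 0.9541532150678004 boxpx [[289, 145], [320, 160], [291, 187], [261, 170]] cen [ 0.5418 -0.0925]
 board 1595.5 [0.5319 0.1202] [0.125 0.104] 9.6 fill 0.8767286260370101 boxpx [[350, 182], [386, 198], [361, 227], [340, 223], [332, 210]] cen [0.5266 0.1213]
```

```bash
cat >> h.py <<'E'
from scipy.spatial.transform import Rotation as Ro
def delta(s,target,yaw_y):
    """tool-axes shift to the world target, and turn about tool z to bring tool y to world angle yaw_y (deg)"""
    R=Ro.from_quat(s['tool_rot']).as_matrix()
    a=np.degrees(np.arctan2(R[1,1],R[0,1]))
    return R.T@(np.array(target)-s['tcp_pos']),-np.radians((yaw_y-a+90)%180-90),a
E
python3 - <<'E'
from h import *
from bench import arm, vision, close_job
M={n:vision.camera_model(n) for n in('top','scene')}
T=[(398,173),(405,238),(251,186),(311,237),(277,243),(379,194),(385,236),(351,240)]
S=[(228,180),(279,136),(367,265),(350,182),(386,198),(261,170),(289,145),(320,160)]
print(np.round(tri(M['top'],T,M['scene'],S),3))
m=vision.camera_model('wrist');K,R,t=cam(m);s=arm.get_state()
Rt=Ro.from_quat(s['tool_rot']).as_matrix()
print('cam in tool',Rt.T@(-R.T@t-s['tcp_pos']),'axis',Rt.T@R[2],'f',K[0,0])
E
python3 jog.py '0 0 0 -0.165;0 0 0 -0.165;0 0 0 -0.165'
python3 -c "
from h import *
from bench import arm, vision, close_job
print(delta(arm.get_state(),(.449,.111,.226),95.6))"
```

```text
[[ 0.67  -0.198  0.024]
 [ 0.476 -0.211  0.045]
 [ 0.628  0.236  0.04 ]
 [ 0.48   0.058  0.055]
 [ 0.462  0.156  0.056]
 [ 0.604 -0.136  0.055]
 [ 0.485 -0.155  0.05 ]
 [ 0.471 -0.055  0.05 ]]
cam in tool [ 0.07490801 -0.00051992 -0.15813795] axis [-0.27727832  0.00114778  0.96078896] f 341.0260239241828
clock: 0.48
tcp_pos: [0.2426, 0.5757, 0.2263]
tool_rot: [-0.051, 0.999, -0.0, -0.0]
wrist_force: [0.7, -0.2, -0.1]
finger_gap: 0.0916
finger_force: 0.0
(array([-0.15817165, -0.48322211,  0.00062813]), np.float64(0.0038963926268976235), np.float64(95.82324685284712))
```

Triangulated heights for the plaque tops (0.050–0.056) and the riser's near corner (0.045) fit the given 0.058 and 0.050. The two far riser corners came out low at 0.024 and 0.040 because I guessed their scene pixels. Moving over the plaque.

```bash
python3 jog.py '-0.0176 -0.0537 0 0;-0.0176 -0.0537 0 0;-0.0176 -0.0537 0 0;-0.0176 -0.0537 0 0;-0.0176 -0.0537 0 0' 0.06 >/dev/null; python3 jog.py '-0.0176 -0.0537 0 0;-0.0176 -0.0537 0 0;-0.0176 -0.0537 0 0;-0.0176 -0.0537 0 0;0 0 0 0'
python3 - <<'E'
from h import *
from bench import arm, vision, close_job
print(delta(arm.get_state(),(.449,.111,.226),95.6))
m=vision.camera_model('wrist');im=vision.camera('wrist');cv2.imwrite('pics/w1.png',im);np.save('w1.npy',m,allow_pickle=True)
E
```

```text
clock: 1.72
tcp_pos: [0.4479, 0.1056, 0.2266]
tool_rot: [-0.044, 0.999, -0.001, 0.0]
wrist_force: [0.2, 0.9, -0.9]
finger_gap: 0.0597
finger_force: 0.0
(array([-0.00155419,  0.00529348,  0.00064209]), np.float64(-0.009217718316928511), np.float64(95.07186364369956))
```

View pics/w1.png

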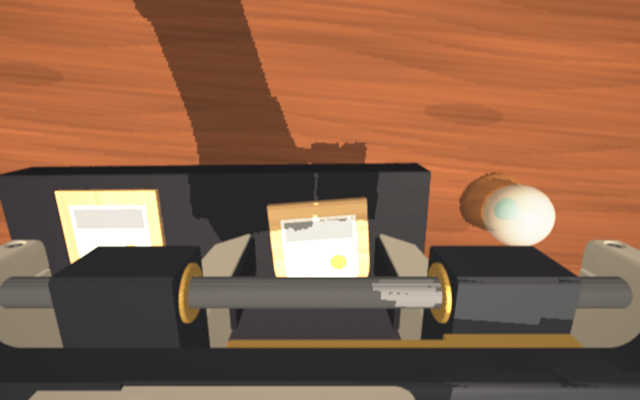

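The wrist view is turned by a half turn, so its top is the robot side. The plaque's straight end runs from (268,205) to (368,199), the riser's near edge lies along row ~172, and the globe is right at (518,215). Now I refine the angles and positions from it.

```bash
python3 - <<'E'
from h import *
im=cv2.imread('pics/w1.png');m=np.load('w1.npy',allow_pickle=True).item()
# per column: first wood row (plaque near-end, bottom edge) and first black row / darkest->black transition (riser)
im16=im.astype(int);gray=im16.sum(2)
for name,cols in(('plaque',range(278,362,4)),('riser',list(range(20,180,6))+list(range(375,415,4)))):
    P=[]
    for x in cols:
        if name=='plaque':
            c=im16[178:225,x,2]-im16[178:225,x,0]; k=np.argmax(c>45); P.append((x,178+k-.5))
        else:
            c=im16[155:185,x,2]-im16[155:185,x,0]; k=np.argmax(c<25); P.append((x,155+k-.5))
    P=np.float32(P); print(name,P[::5,1], im16[160:180,60].tolist() if name=='riser' else '')
    z=.05 if name=='plaque' else .0
    for z in ((.05,) if name=='plaque' else (0,.05)):
        w=onplane(m,P,z)[:,:2];vx,vy,x0,y0=cv2.fitLine(np.float32(w),cv2.DIST_HUBER,0,.001,.001).ravel()
        print(' z',z,'normal yaw deg',np.degrees(np.arctan2(vy,vx))%180-90,'pt',x0,y0)
E
```

```text
plaque [203.5 201.5 200.5 198.5 197.5] 
 z 0.05 normal yaw deg 9.488731 pt 0.47057757 0.110771775
riser [170.5 167.5 166.5 166.5 166.5 165.5 163.5 163.5] [[72, 117, 203], [73, 117, 205], [71, 117, 204], [69, 113, 197], [68, 110, 190], [64, 104, 179], [50, 78, 133], [33, 41, 65], [30, 28, 28], [29, 27, 28], [30, 28, 29], [27, 26, 27], [29, 27, 30], [30, 28, 30], [38, 38, 40], [48, 48, 51], [57, 57, 61], [61, 60, 65], [61, 60, 65], [61, 60, 65]]
 z 0 normal yaw deg 5.7022095 pt 0.45169348 0.020360265
 z 0.05 normal yaw deg 5.7022095 pt 0.44147882 0.030550566
```

```bash
python3 jog.py '-0.0016 0.0053 0.03 -0.011;0 0 0.055 0;0 0 0.055 0;0 0 0.026 0;0 0 0 0'
python3 - <<'E'
from h import *
from bench import arm, vision, close_job
print(delta(arm.get_state(),(.449,.111,.053),95.7))
for n in('scene',): cv2.imwrite('pics/s2.png',cv2.resize(vision.camera(n)[100:300,200:480],None,fx=2.8,fy=2.8))
E
```

```text
clock: 2.4
tcp_pos: [0.4459, 0.1163, 0.0591]
tool_rot: [-0.054, 0.999, -0.0, -0.002]
wrist_force: [-0.8, 0.1, 0.3]
finger_gap: 0.0603
finger_force: 0.0
(array([-0.00254586, -0.00562696,  0.00612177]), np.float64(0.009525568492338531), np.float64(96.2457748720738))
```

View pics/s2.png

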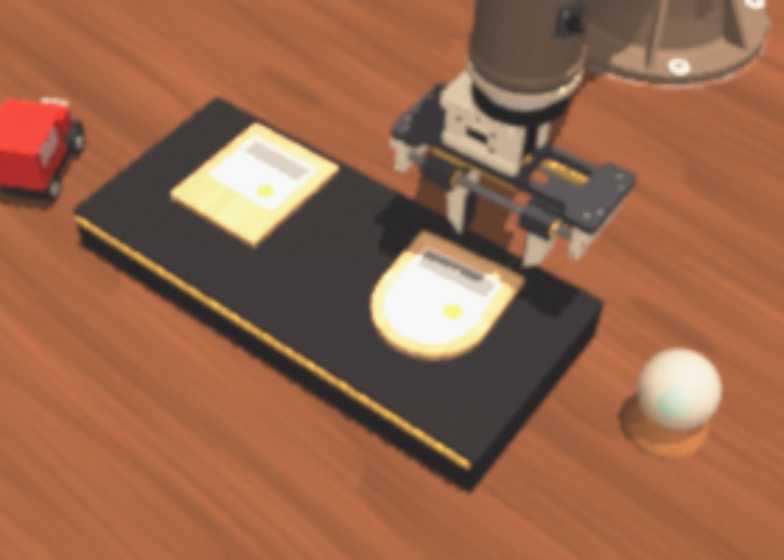

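The crop shows the fingers behind the plaque's straight end: fingertips at (455,215) and (535,255), plaque corners at (428,235) and (522,275). They are a little too far to +y, so I correct that and go down.

```bash
python3 jog.py '0 0 0 0;0 -0.005 0.003 0.0095;0 0 0.002 0;0 0 0 0;0 0 0 0'
python3 - <<'E'
from h import *
from bench import arm, vision, close_job
print(delta(arm.get_state(),(.449,.111,.053),95.7))
E
```

```text
clock: 3.08
tcp_pos: [0.4484, 0.1106, 0.0558]
tool_rot: [-0.049, 0.999, 0.0, 0.0]
wrist_force: [-0.3, -0.4, 0.1]
finger_gap: 0.06
finger_force: 0.0
(array([-0.00060305,  0.0003557 ,  0.00281374]), np.float64(-0.001902333433484998), np.float64(95.59100432303468))
```

```bash
python3 jog.py '0 0 0.002 -0.002;-0.006 0 0 0;-0.008 0 0 0;-0.008 0 0 0;-0.008 0 0 0'
python3 jog.py '-0.01 0 0 0;-0.01 0 0 0;-0.01 0 0 0;-0.008 0 0 0;0 0 0 0'
python3 - <<'E'
from h import *
from bench import arm, vision, close_job
print(delta(arm.get_state(),(.552+.0105*.995-.1064*.0993,.011+.0105*.0993+.1064*.995,.053),95.7))
cv2.imwrite('pics/s3.png',cv2.resize(vision.camera('scene')[100:300,200:480],None,fx=2.8,fy=2.8))
E
```

```text
clock: 3.7
tcp_pos: [0.4789, 0.1136, 0.0537]
tool_rot: [-0.05, 0.999, -0.0, -0.0]
wrist_force: [-1.3, 0.2, 0.1]
finger_gap: 0.0596
finger_force: 0.3
clock: 4.32
tcp_pos: [0.5168, 0.1174, 0.0537]
tool_rot: [-0.05, 0.999, 0.0, 0.0]
wrist_force: [-1.1, 0.3, -0.7]
finger_gap: 0.0601
finger_force: 0.0
(array([-0.03495323, -0.0029414 ,  0.00074753]), np.float64(-7.697813512390613e-05), np.float64(95.69558947774262))
```

View pics/s3.png

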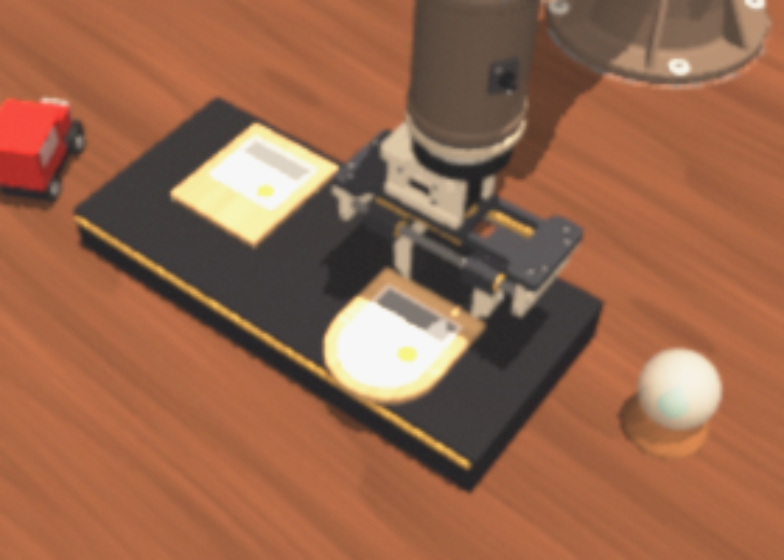

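The plaque is being pushed squarely. Its tip has just reached the gold edge near (385,400), and the square plaque hasn't moved. I push on to ~10 mm short, then back away to measure.

```bash
python3 jog.py '-0.008 0 0 0;-0.008 0 0 0;-0.006 0 0 0;-0.003 0 0 0;0 0 0 0'
python3 jog.py '0.02 0 0 0;0.04 0 -0.03 0;0.05 0 -0.03 0;0.05 0 0 0;0 0 0 0'
python3 - <<'E'
from h import *
from bench import arm, vision, close_job
M={n:vision.camera_model(n) for n in('top','scene')}
I={n:vision.camera(n) for n in M}
a=cv2.resize(I['scene'][130:290,210:430],None,fx=3.4,fy=3.4,interpolation=cv2.INTER_CUBIC);cv2.imwrite('pics/s4.png',a)
for n in M: cv2.imwrite(f'pics/{n}4.png',I[n])
a=cv2.resize(I['top'][165:260,240:420],None,fx=4,fy=4,interpolation=cv2.INTER_CUBIC);cv2.imwrite('pics/t4.png',a)
E
```

```text
clock: 5.0
tcp_pos: [0.5412, 0.1198, 0.0537]
tool_rot: [-0.05, 0.999, 0.0, 0.0]
wrist_force: [0.9, 0.1, -0.3]
finger_gap: 0.06
finger_force: 0.0
clock: 5.62
tcp_pos: [0.3777, 0.1031, 0.1138]
tool_rot: [-0.05, 0.999, -0.0, -0.001]
wrist_force: [0.7, -0.4, -0.0]
finger_gap: 0.06
finger_force: 0.0
```

View pics/t4.png

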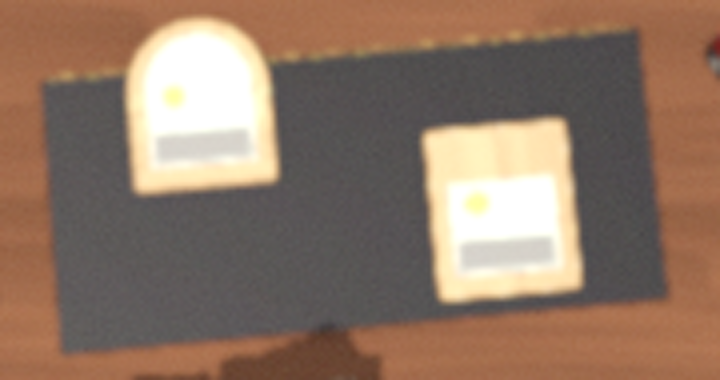

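View pics/s4.png

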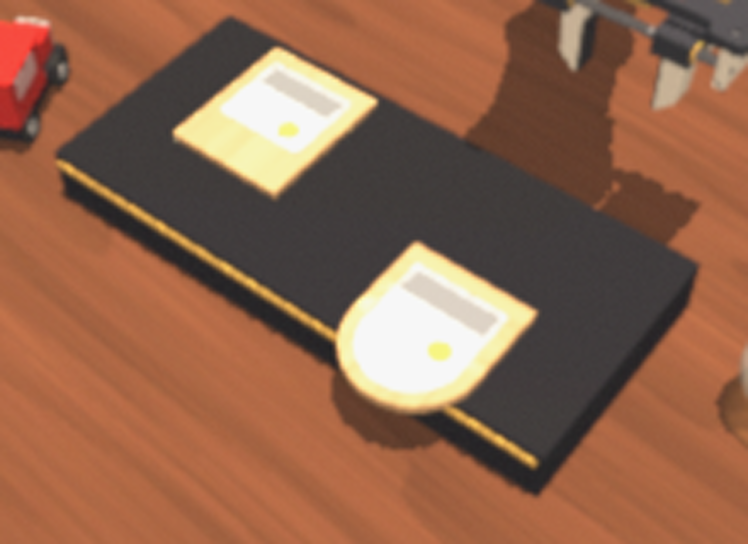

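Both views are clear. In the top crop the plaque lies square with its near end at y≈188 and its tip at y≈17 past the edge. In the scene crop the overhang is ~30 mm and the square plaque is unmoved. Next I measure with sub-pixel edges.

```bash
cat > meas.py <<'E'
from h import *
import sys
from bench import arm, vision, close_job
m=vision.camera_model('top');im=cv2.imread(sys.argv[1]).astype(float)
def cross(col,lo,hi,f,start,rev=False):
    r=range(hi,lo,-1) if rev else range(lo,hi)
    v=f(im[:,col]); 
    for y in r:
        y2=y-1 if rev else y+1
        if (v[y]-start)*(v[y2]-start)<=0 and v[y]!=v[y2]: return y+(start-v[y])/(v[y2]-v[y])*(y2-y)
def line(cols,lo,hi,f,lev,z,rev=False):
    P=[(c,y) for c in cols if (y:=cross(c,lo,hi,f,lev,rev)) is not None]
    w=onplane(m,P,z)[:,:2];vx,vy,x0,y0=cv2.fitLine(np.float32(w),cv2.DIST_HUBER,0,.001,.001).ravel()
    return np.array([x0,y0]),np.degrees(np.arctan2(vy,vx))%180-90,len(P)
red=lambda c:c[:,2]
chroma=lambda c:c[:,2]-c[:,0]
near=line(list(range(262,290,3))+list(range(340,400,3)),228,262,chroma,45,.05,True)
far=line(list(range(315,395,3)),165,190,red,135,.05,True)
strip=line(list(range(315,395,3)),165,190,lambda c:c[:,1],95,.05,True)
pl=line(range(int(sys.argv[2]),int(sys.argv[3]),2),int(sys.argv[4]),225,red,165,.05,True)
for n,v in(('near',near),('far(black->)',far),('strip',strip),('plaque near end',pl)): print(n,v)
yaw=np.radians(near[1]);rx=np.array([np.cos(yaw),np.sin(yaw)])
print('depth near->far',(far[0]-near[0])@rx,'near->plaque end',(pl[0]-near[0])@rx,'(want .120) => overhang',(pl[0]-near[0])@rx-.2+.12)
c=int((int(sys.argv[2])+int(sys.argv[3]))/2)
T=[onplane(m,(x,y),.058)[0,:2] for x in range(c-9,c+6) if (y:=cross(x,160,185,lambda c:c.sum(1),510)) is not None]
t=max(T,key=lambda p:p@rx);print('tip past near+.2',(t-near[0])@rx-.2,'length',(t-pl[0])@rx)
b=im[178:186,c-30:c-28];
E
python3 meas.py pics/top4.png 278 306 190
python3 -c "
import cv2;im=cv2.imread('pics/top4.png')
print(im[170:186,350].tolist());print(im[163:178,288].tolist());print(im[205:216,290].tolist());print(im[240:256,370].tolist())"
```

```text
near (array([0.4499044 , 0.04000774], dtype=float32), np.float32(5.637085), 30)
far(black->) (array([ 0.6608777 , -0.08954984], dtype=float32), np.float32(5.754265), 27)
strip (array([ 0.65495   , -0.04912088], dtype=float32), np.float32(5.886345), 27)
plaque near end (array([0.5512698 , 0.11781615], dtype=float32), np.float32(5.453186), 14)
depth near->far 0.19722699 near->plaque end 0.10851811 (want .120) => overhang 0.028518103
tip past near+.2 0.03205988797980683 length 0.12354177987550366
[[79, 115, 172], [79, 113, 170], [81, 114, 170], [82, 115, 172], [80, 117, 170], [75, 110, 156], [78, 103, 131], [78, 85, 98], [77, 77, 82], [78, 79, 82], [77, 77, 79], [81, 80, 83], [76, 77, 80], [77, 78, 78], [81, 79, 82], [76, 77, 81]]
[[79, 113, 169], [81, 113, 169], [80, 111, 168], [79, 111, 168], [80, 114, 167], [85, 119, 171], [114, 159, 203], [153, 204, 241], [179, 229, 255], [201, 241, 255], [229, 255, 255], [251, 255, 255], [255, 255, 255], [255, 255, 255], [255, 255, 255]]
[[215, 235, 243], [210, 240, 255], [195, 240, 255], [188, 238, 255], [183, 234, 255], [172, 222, 255], [145, 190, 224], [107, 135, 162], [89, 93, 101], [90, 88, 91], [85, 87, 91]]
[[85, 84, 88], [81, 80, 86], [78, 86, 108], [80, 101, 144], [77, 109, 162], [77, 110, 166], [78, 108, 162], [77, 106, 160], [75, 105, 162], [80, 112, 166], [75, 109, 166], [75, 107, 166], [77, 109, 164], [79, 111, 166], [75, 110, 165], [78, 110, 166]]
```

```bash
cat > meas2.py <<'E'
from h import *
import sys
from bench import arm, vision, close_job
m=vision.camera_model('scene');im=cv2.imread(sys.argv[1]).astype(float)
def cr(col,v,lo,hi,lev):
    for y in range(lo,hi):
        if (v[y]-lev)*(v[y+1]-lev)<=0 and v[y]!=v[y+1]: return y+(lev-v[y])/(v[y+1]-v[y])
def line(P,z):
    w=onplane(m,[p for p in P if p[1]],z)[:,:2];vx,vy,x0,y0=cv2.fitLine(np.float32(w),cv2.DIST_HUBER,0,.001,.001).ravel()
    return np.array([x0,y0]),np.degrees(np.arctan2(vy,vx))%180-90
ch=im[:,:,2]-im[:,:,0]
near=line([(c,cr(c,ch[:,c],int(135+(c-278)*.533)-9,int(135+(c-278)*.533)+9,50)) for c in range(286,345,3)],.05)
dx,dy=map(float,sys.argv[2:4])
pl=line([(c,cr(c,im[:,c,2],int(201.5+dy+(c-332.4-dx)*.582)-6,int(201.5+dy+(c-332.4-dx)*.582)+6,160)) for c in range(int(336+dx),int(364+dx),2)],.058)
# far edge: lower side of the gold strip and upper side, columns left of the plaque
fu=[];fl=[]
for c in range(235,300,4):
    y0=int(178+(c-228)*.64);seg=ch[y0-8:y0+9,c];k=int(np.argmax(seg))+y0-8
    fu.append((c,cr(c,ch[:,c],k-5,k,40)));fl.append((c,cr(c,ch[:,c],k,k+6,40)))
fu=line(fu,.05);fl=line(fl,.05)
for n,v in(('near',near),('plaque end',pl),('strip up',fu),('strip low',fl)):print(n,v)
yaw=np.radians(5.7);rx=np.array([np.cos(yaw),np.sin(yaw)])
p=lambda a:(a[0]-near[0])@rx
print('end',p(pl),'strip up',p(fu),'low',p(fl))
E
python3 meas2.py pics/scene4.png 0 0
```

```text
near (array([ 0.46339735, -0.08220585], dtype=float32), np.float32(5.8554077))
plaque end (array([0.552233  , 0.11384102], dtype=float32), np.float32(5.371353))
strip up (array([ 0.6575837 , -0.03146652], dtype=float32), np.float32(5.730789))
strip low (array([ 0.6677904 , -0.03210491], dtype=float32), np.float32(5.7200317))
end 0.10786771027521187 strip up 0.19826563589325527 low 0.2083584647775579
```

The overhang now measures about 28–32 mm, and the plaque is square within 0.3°. I take a sharper wrist view from over the far edge before the last push.

```bash
python3 jog.py '0 0 -0.06 0;0 0 -0.06 0;-0.06 0 0 0;-0.06 0 0 0;-0.06 0 0 0' >/dev/null; python3 jog.py '-0.06 0 0 0;-0.06 0 0 0;0 0 0 0;0 0 0 0'
python3 - <<'E'
from h import *
from bench import arm, vision, close_job
m=vision.camera_model('wrist');im=vision.camera('wrist');cv2.imwrite('pics/w5.png',im);np.save('w5.npy',m,allow_pickle=True)
E
```

```text
clock: 6.85
tcp_pos: [0.6805, 0.1334, 0.2326]
tool_rot: [-0.05, 0.999, -0.0, -0.001]
wrist_force: [0.6, 0.7, -0.0]
finger_gap: 0.0595
finger_force: 0.0
```

View pics/w5.png

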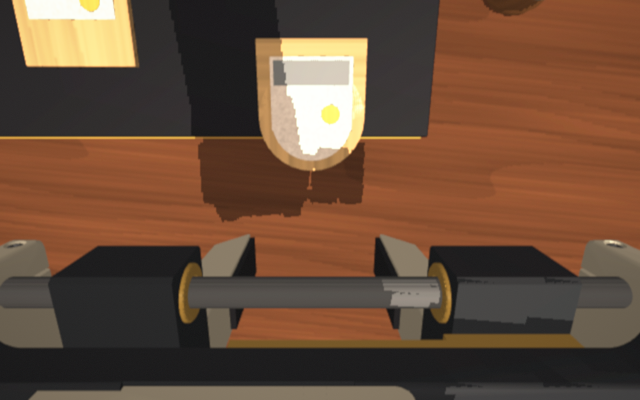

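In the wrist view the straight end lies on row ~39 (cols 256–367), the tip is at about (312,170), and the gold riser edge is on row ~137. All are clear, so I compute the overhang from them.

```bash
cat > meas3.py <<'E'
from h import *
import sys
f,e0,t0,n0,cx=sys.argv[1],*map(int,sys.argv[2:6])
im=cv2.imread(f'pics/{f}.png').astype(float);m=np.load(f'{f}.npy',allow_pickle=True).item()
def line(P,z):
    w=onplane(m,P,z)[:,:2];vx,vy,x0,y0=cv2.fitLine(np.float32(w),cv2.DIST_HUBER,0,.001,.001).ravel()
    return np.array([x0,y0]),np.degrees(np.arctan2(vy,vx))%180-90
g=lambda c,a,b:np.gradient(im[a:b,c,1]) # green: steepest change
gold=[(c,e0-6+np.argmax(im[e0-6:e0+7,c,2]-im[e0-6:e0+7,c,0])) for c in list(range(20,165,6))+list(range(cx+63,cx+105,4))]
ed=[(c,e0-10+np.argmax(im[e0-10:e0+10,c,2]-im[e0-10:e0+10,c,0]>30)-.5) for c in list(range(20,165,6))+list(range(cx+63,cx+105,4))]
ne=[(c,n0-8+np.argmax(g(c,n0-8,n0+9))) for c in range(cx-45,cx+46,4)]
sm=cv2.GaussianBlur(im,(1,5),0)
tp=[(c,t0-8+np.argmin(np.gradient(sm[t0-8:t0+9,c,1]))) for c in range(cx-12,cx+13,2)]
G,E,N=line(gold,.05),line(ed,.05),line(ne,.058);print('gold',G,'black end',E,'near end',N,'tip rows',[int(b) for a,b in tp])
y=np.radians(E[1]);rx=np.array([np.cos(y),np.sin(y)])
T=onplane(m,tp,.058)[:,:2]@rx
print('tip past gold/black',T.max()-G[0]@rx,T.max()-E[0]@rx,'from near end+.12',N[0]@rx+.12-G[0]@rx,N[0]@rx+.12-E[0]@rx,'skew',N[1]-E[1])
E
python3 meas3.py w5 137 170 39 312
```

```text
gold (array([0.6528787 , 0.01057752], dtype=float32), np.float32(5.6814957)) black end (array([0.64853305, 0.03051161], dtype=float32), np.float32(5.699211)) near end (array([0.5532291 , 0.11050779], dtype=float32), np.float32(5.7035904)) tip rows [169, 170, 170, 170, 170, 170, 171, 171, 170, 170, 170, 169, 169]
tip past gold/black 0.03167574148642671 0.0340202901886667 from near end+.12 0.030766666 0.033111215 skew 0.0043792725
```

Overhang is 30–31 mm with a skew of 0.0°, so 9.5 mm more is needed. The earlier push ended at TCP (0.5412, 0.1198), so the new end point is (0.5507, 0.1207). I go back behind the plaque.

```bash
python3 jog.py '0.06 0 0 0;0.06 0 0 0;0.04 0 0 0;0 0 0.03 0;0 0 0 0'; python3 jog.py '0 0 0.05 0;0 0 0.05 0;0 0 0.03 0;0 0 0 0;0 0 0 0'
python3 - <<'E'
from h import *
from bench import arm, vision, close_job
print(delta(arm.get_state(),(.5507,.1207,.0537),95.7))
E
```

```text
clock: 7.52
tcp_pos: [0.519, 0.1176, 0.2034]
tool_rot: [-0.05, 0.999, 0.0, -0.001]
wrist_force: [0.6, 0.8, 0.1]
finger_gap: 0.0604
finger_force: 0.0
clock: 8.15
tcp_pos: [0.5223, 0.1181, 0.0754]
tool_rot: [-0.05, 0.999, 0.0, 0.001]
wrist_force: [0.3, 0.2, 0.4]
finger_gap: 0.0602
finger_force: 0.0
(array([-0.02844204, -0.00022693,  0.0218099 ]), np.float64(-7.859095388662257e-06), np.float64(95.69954970700344))
```

```bash
python3 jog.py '0 0 0.012 0;0 0 0.0098 0;-0.007 0 0 0;-0.007 0 0 0;-0.006 0 0 0'; python3 jog.py '-0.005 0 0 0;-0.0025 0 0 0;0 0 0 0;0 0 0 0'
python3 - <<'E'
from h import *
from bench import arm, vision, close_job
print(delta(arm.get_state(),(.5507,.1207,.0537),95.7))
E
```

```text
clock: 8.78
tcp_pos: [0.5419, 0.1199, 0.0522]
tool_rot: [-0.05, 0.999, 0.0, 0.0]
wrist_force: [-2.5, -0.1, 0.5]
finger_gap: 0.0597
finger_force: 0.4
clock: 9.28
tcp_pos: [0.5483, 0.1206, 0.0519]
tool_rot: [-0.05, 0.999, 0.0, -0.0]
wrist_force: [0.2, -0.4, -0.0]
finger_gap: 0.0599
finger_force: 0.0
(array([-2.42887832e-03, -9.55230815e-05, -1.75892720e-03]), np.float64(0.00021327554968251383), np.float64(95.71221978887014))
```

```bash
python3 jog.py '-0.0024 0 0 0;0 0 0 0;0 0 0 0'; python3 jog.py '0.02 0 0 0;0.01 0 -0.03 0;0 0 -0.06 0;0 0 -0.06 0;0 0 -0.03 0' >/dev/null
python3 jog.py '-0.06 0 0 0;-0.06 0 0 0;-0.04 0 0 0;0 0 0 0;0 0 0 0'
python3 - <<'E'
from h import *
from bench import arm, vision, close_job
m=vision.camera_model('wrist');im=vision.camera('wrist');cv2.imwrite('pics/w6.png',im);np.save('w6.npy',m,allow_pickle=True)
E
```

```text
clock: 9.65
tcp_pos: [0.5509, 0.1208, 0.052]
tool_rot: [-0.05, 0.999, 0.0, 0.0]
wrist_force: [-0.3, -0.5, -0.2]
finger_gap: 0.0601
finger_force: 0.0
clock: 10.9
tcp_pos: [0.6795, 0.1335, 0.2315]
tool_rot: [-0.05, 0.999, -0.0, -0.001]
wrist_force: [0.6, 0.2, -0.4]
finger_gap: 0.06
finger_force: 0.0
```

View pics/w6.png

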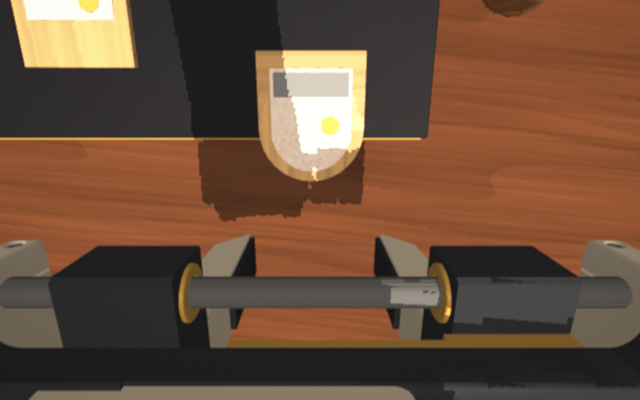

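The plaque now has its straight end on row ~51, its tip at about (312,181) and the edge on row ~138. The square plaque is unchanged.

```bash
python3 meas3.py w6 138 180 51 312
```

```text
gold (array([ 0.6574465 , -0.04061441], dtype=float32), np.float32(5.57312)) black end (array([0.64555836, 0.05963187], dtype=float32), np.float32(5.711914)) near end (array([0.56067085, 0.1277684 ], dtype=float32), np.float32(5.72184)) tip rows [180, 180, 180, 180, 181, 181, 175, 180, 181, 181, 180, 180, 179]
tip past gold/black 0.04121539176679345 0.043067367684609614 from near end+.12 0.040463448 0.042315423 skew 0.009925842
```

```bash
python3 -c "
from bench import arm, vision, close_job
print(close_job())"
```

```text
the job is handed in; nothing more can be done
None
```

I pushed the arched plaque out until its rounded end sticks out about 40 mm over the riser's far edge (last wrist view: 40–41 mm past the gold strip) and lies square to within 0.1°; I saw no movement of the square plaque, never went near the truck or globe (neither re-measured), and handed the job in at about 11 s.

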